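# Set up a syringe under the bench magnifier

### The job

I want to check the empty syringe for cracks: first lay it in the two V-notches of the inspection rest so that both notches carry its barrel, then swing the bench magnifier over until the lens is centred above the rest, and turn the raised lens head down level. Move the magnifier by its handle or its arm without touching the glass, and leave the beaker and the cups where they are.

Things in the scene. Friction and masses are not known exactly. Their poses are not given: they have to be found in the camera images.
- syringe: Loose empty clear 10 ml syringe, 130 mm long, about 20 g, lying at the right. Own y axis along it, tip at +y. Round barrel, 17 mm diameter, y = -33 to +65 mm; finger flange 30 mm wide, 22 mm high, 2 mm thick at y = -34; plunger end at y = -64. Origin: under the middle of its length, 11 mm below the barrel's axis; z up.
- barrel_center (a point): Middle of the syringe's barrel, on its axis, 14 mm from the syringe's origin towards the tip; y along the barrel. A good place to take it, across the barrel, 11 mm above the bench.
- rest_center (a point): Midway between the rest's two V-notches (28 mm away along its y axis either way), at the height of the seated barrel's axis, 38 mm above the bench. Axes: y is the line in which the barrel is to lie (either way round), x points level to the magnifier's post, z up. Its distance from the post's axis, 200 mm, is that of the lens centre.
- post_axis (a point): Point on the vertical axis of the magnifier's fixed post, 170 mm above the bench, about which the swing arm turns. Round white foot of 136 mm diameter below; black hub of 41 mm diameter, top 197 mm above the bench.
- swing_arm (a joint): Angle of the swing arm about the post (rad). Grows as the lens goes clockwise seen from above, from the rest to its parked place at the left. Range -1.0 to 1.5, starts at 0.88 to 1.05; the angle over the rest varies within -0.1 to 0.2. Held by friction (0.8 Nm: 4 N at the lens, 9 N at rod_grip); stays where released, no stop or click.
- rod_grip (a point): Middle of the bare part of the arm's rod, 85 mm from the post's axis: a level round rod of 14 mm diameter, 170 mm above the bench. x points level along the rod to the post, z up. The fingers can straddle it from above.
- lens_head (a joint): Turn of the lens head about the arm's own long axis (rad): 0 = lens level, positive = handle raised. Range -0.8 to 1.5, starts at 0.9 to 1.35. Held by friction (0.2 Nm, about 2 N at the handle): stays where released, no stop or click at level.
- lens_center (a point): Centre of the lens, on the arm's long axis, 200 mm from the post's axis, always 170 mm above the bench. White housing of 116 mm outer diameter, 18 mm thick. Axes turn with the head: z is the lens's own axis (vertical when level), y points to the handle, x along the arm to the post.
- handle_grip (a point): Middle of the lens head's straight black handle, 95 mm from the lens centre: a round rod, 14 mm diameter, 59 to 129 mm from the lens centre, at right angles to the arm. y runs out along it, x along the arm to the post. With the lens level it points to the robot's left. Pinched with the fingers closing along the arm, it pivots between them as it comes down.
- lens_glass: The clear lens in the housing, 99 mm in diameter, up to 10 mm thick; origin at its centre. Must not be touched.
- beaker: Bystander: glass beaker, 52 mm wide, 69 mm tall, at the left; origin under its centre.
- cup_a: Bystander: clear sample cup, 35 mm wide, 55 mm tall, at the left; origin under its centre.
- cup_b: Bystander: another such sample cup, 35 mm wide, 55 mm tall, at the left, nearer the front edge; origin under its centre.
- rest: Fixed inspection rest: black plate 80 x 140 x 8 mm with two upright plain metal V-plates, each 8 mm thick, 56 mm wide, their mid-planes 56 mm apart. Each has a 90 degree V-notch, 36 mm wide at its mouth 44 mm above the bench, its bottom 26 mm above the bench. The body's origin is not on the plate but under the magnifier's post axis, at bench height.

How it is judged (in metres and radians):
On the way, in this order (a step that is already met when the one before it is completed fails the run):
1. the syringe lies in both notches of the rest, let go (x of barrel_center in the frame of rest_center between -0.005 and 0.005 m and y of barrel_center in the frame of rest_center between -0.02 and 0.02 m and z of barrel_center in the frame of rest_center between -0.005 and 0.005 m and angle between the y axis of barrel_center and the y axis of rest_center, either way round below 0.08 rad and contact force between the fingers and syringe below 0.1 N and linear speed of syringe below 0.02 m/s), for 0.3 s.
2. the lens is centred above the rest and level (horizontal distance between lens_center and rest_center below 0.018 m and angle between lens_center's own z axis and vertical below 0.13 rad), for 0.2 s.
At the end, for the whole second after the job is handed in: Syringe at rest in both V-notches (barrel within 5 mm of its seat across and in height, 20 mm lengthwise, 0.08 rad), lens centre within 18 mm of straight above the rest's middle, lens level within 0.13 rad, magnifier standing still (all of step 1 and all of step 2 and velocity of joint swing_arm between -0.03 and 0.03 rad/s and velocity of joint lens_head between -0.03 and 0.03 rad/s); the robot touches nothing.
It fails at once if the beaker is shifted by more than 20 mm (distance of beaker from where it was at the start of the episode above 0.02 m).
It fails at once if a sample cup is shifted by more than 20 mm (distance of cup_a from where it was at the start of the episode above 0.02 m).
It fails at once if a sample cup is shifted by more than 20 mm (distance of cup_b from where it was at the start of the episode above 0.02 m).
It fails at once if the robot touches the lens glass (contact force between any of the fingers, the arm and lens_glass above 0.5 N).
It also fails if it takes over 67 s, if anything falls off the work surface, if the arm or the gripper's body presses on something with over 40 N, if the wrist force passes 120 N, or if a joint passes its speed limit or range.

### The arm

A 6-joint arm with a two-finger parallel gripper is mounted at the origin on a cart in front of the work surface, level with it; the furniture and walls round the work are solid. World frame = base frame: x ahead of the robot, y to its left, z up, the work surface at z = 0. Lengths are in m, angles in degrees, forces in N, time in s.
With the tool pointing down it reaches from about 0.3 to 0.825 m from the base axis. Payload 5.4 kg.
Tool frame: the origin (TCP) lies between the finger pads; the fingertips stand 19 mm ahead of it and the grasp point (between the pads) is the TCP; z points along the fingers, y is the line along which they close (so a half turn about z gives the same grasp; the last joint's range is limited). The gripper opens to 92 mm and grips with 3 to 60 N. Pads are 20 mm wide; open, the fingers measure 128 mm over their backs; the gripper's body (75 mm by 189 mm) begins 69 mm behind the grasp point.
Start: joints at [62.962, 9.076, 91.501, -0, 79.423, -12.038], TCP at [0.149, 0.555, 0.234] pointing down, gripper open.
Joint ranges: [-166.64, 166.64], [-54.1, 131.32], [10.49, 154.53], [-73.88, 253.88], [9.74, 151.15], [-171.62, 171.62]. Speed limits (degrees/s): [147.25, 147.25, 180, 180, 180, 180].

### API

Orientations are given as [roll, pitch, yaw] about the fixed x, y, z axes, in that order (R = Rz(yaw) Ry(pitch) Rx(roll)).
In Python, from bench import robot, cams, state gives the robot as it stands (robot), with the cameras (cams) and the readings as plain functions.
- The arm moves only by the shell command python3 shift.py 'ROWS' [OPENING] [FORCE]. ROWS is rows parted by semicolons, their numbers by spaces, 1 to 20 of them, each of 6 numbers: dx, dy, dz in m, then a rotation vector rx, ry, rz in degrees; each row shifts and turns the commanded pose from where the row before left it, along the tool's axes as they then stand; what a row does not reach is not made up. A row lasts 1/10 s, in which the tool goes at most 0.05 m and 8.59 degrees, less where a joint would pass 70% of its speed; a pose out of reach is approached as far as the arm can. OPENING is the opening from 0.0 (shut) to 1.0 (fully open), set as the command begins (- or left out keeps the last). The fingers move at their own pace and stop on an object; FORCE is the grip in N (left out, the last holds). Time passes only in rows, so rows that do not move let the fingers close. It prints the time, the measured TCP pose, the force, the opening and the grip force at its end.
- state(): the state, without advancing time (a new reading comes with each control period).
- cams.grab_frame(name): name is "scene" or "top" or "wrist"; returns a dict with "frame" (480x640x3 uint8, red, green, blue), "fovy" (degrees; the focal length in pixels is half the picture's height over the tangent of half this angle, whatever the lens; pixels are square), "cx", "cy" (the principal point, pixels), "origin" and "attitude" of the camera in the world; the wrist camera has in their place "mount" (4x4, takes a point from camera to tool coordinates, whose origin is the TCP and whose axes are the flange's). Camera axes: x right, y down, z forward; pixel columns grow to the right and rows downward; lengths in m; the calibration is good to about 2 mm. A picture is of the moment at which its call begins: read the wrist's pose just before it. There is no depth.
- robot.finish_job(): hands the job in; it is judged then, once.
The state is a dict: "time_s": time; "joints": joint angles; "joint_vel": joint speeds; "effort": joint torques, N m; "tool_pos": TCP position; "eef_rot": TCP orientation; "force": force on the tool from outside, world axes, zero at the start; "wrist_torque": the same for the moment, N m; "grip_width": opening from 0.0 (shut) to 1.0 (fully open); "grip_force": force on a finger pad.
Only numpy, scipy, OpenCV 4.12 (cv2) and the standard library are available. Lean on these libraries where they do the work, as an engineer would, in place of code of your own. Each camera call takes 0.05 s, during which the arm holds its last target. There are 200 camera calls.

## Working session

There is one attempt and no reset: what is moved stays moved. The work goes in short steps, Python scripts to look and compute and a shell command to move; the robot and the scene stay as the last step left them, time stands still between calls to the robot, and variables do not carry over. Pictures are saved under pics/ and viewed, at most 10 in all, crops included, and the job is handed in when it is done.

```bash
ls; mkdir -p pics
python3 - <<'E'
from bench import robot, cams, state
import cv2
print(state())
for n in("scene","top"):
    f=cams.grab_frame(n); cv2.imwrite(f"pics/{n}0.png",f["frame"][:,:,::-1]); print({k:v for k,v in f.items() if k!="frame"})
f=cams.grab_frame("wrist");print({k:v for k,v in f.items() if k!="frame"})
E
```

```text
bench.py
pics
shift.py
{'time_s': 0.0, 'joints': array([ 6.29640491e+01,  9.11312036e+00,  9.15716417e+01, -9.71269215e-04,
        7.94223912e+01, -1.20365285e+01]), 'joint_vel': array([-0.00425036, -0.06877028, -0.04860814, -0.06967976,  0.01852611,
       -0.12935822]), 'effort': array([ 3.70431717e-04, -3.85574448e+01, -3.22105765e+01,  7.01741036e-02,
        3.79085925e-02, -1.34800948e-04]), 'tool_pos': array([0.14855447, 0.55486942, 0.23261892]), 'eef_rot': array([-1.79895003e+02, -2.14117813e-02,  1.65000737e+02]), 'force': array([0.73399367, 0.17660235, 0.49504684]), 'wrist_torque': array([ 1.10761680e-06, -3.81466101e-03, -3.34074508e-02]), 'grip_force': 0.0, 'grip_width': 1.0013750523346583}
{'fovy': 56.219879054144904, 'cx': 321.705348102435, 'cy': 238.65269239550955, 'origin': array([0.05024148, 1.11430781, 0.5484845 ]), 'attitude': array([-114.76246408,   -1.4759725 , -150.71216805])}
{'fovy': 42.006471691858025, 'cx': 326.6397576878126, 'cy': 246.05567798451162, 'origin': array([0.42884943, 0.30942217, 1.40653195]), 'attitude': array([-175.88880465,   -1.31985832,  -91.29467596])}
{'fovy': 61.28242542627239, 'cx': 316.9534352008998, 'cy': 237.9083194917207, 'mount': array([[-7.73778303e-04, -9.62658141e-01, -2.70718866e-01,
         7.63060428e-02],
       [ 9.99999660e-01, -6.67319245e-04, -4.85292133e-04,
         1.64363783e-03],
       [ 2.86514513e-04, -2.70719150e-01,  9.62658330e-01,
        -1.51746624e-01],
       [ 0.00000000e+00,  0.00000000e+00,  0.00000000e+00,
         1.00000000e+00]])}
```

View pics/scene0.png

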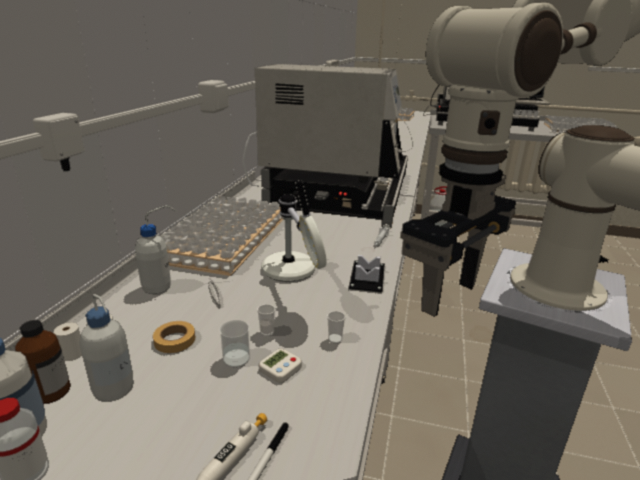

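View pics/top0.png

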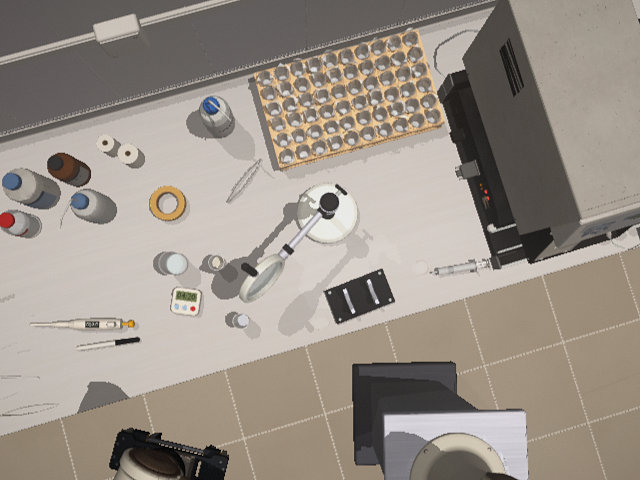

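The scene view shows the magnifier with its raised lens, the rest and the cups. In the top view the hub is at (329,204), the lens near (264,277), the rest near (361,296), and the syringe runs from its tip at (430,271) to about (497,263).

```bash
cat > h.py <<'E'
import numpy as np, cv2
from bench import robot, cams, state
from scipy.spatial.transform import Rotation as R
def cam(f,T=None):
    if "mount" in f:
        M=T@f["mount"]; return M[:3,3],M[:3,:3]
    return np.array(f["origin"]),R.from_euler("xyz",f["attitude"],degrees=True).as_matrix()
def toolT(s):
    T=np.eye(4);T[:3,:3]=R.from_euler("xyz",s["eef_rot"],degrees=True).as_matrix();T[:3,3]=s["tool_pos"];return T
def grab(n):
    s=state(); f=cams.grab_frame(n); f["T"]=toolT(s); return f
def fl(f): return 240/np.tan(np.radians(f["fovy"])/2)
def ray(f,u,v):
    o,A=cam(f,f.get("T")); d=A@np.array([(u-f["cx"])/fl(f),(v-f["cy"])/fl(f),1]); return o,d/np.linalg.norm(d)
def plane(f,u,v,z):
    o,d=ray(f,u,v); return o+d*(z-o[2])/d[2]
def proj(f,p):
    o,A=cam(f,f.get("T")); c=A.T@(np.array(p)-o); return np.array([c[0]/c[2]*fl(f)+f["cx"],c[1]/c[2]*fl(f)+f["cy"]])
E
python3 - <<'E'
from h import *
f=grab("top")
c=f["frame"][180:330,290:510,::-1]
cv2.imwrite("pics/c1.png",cv2.resize(c,None,fx=3.6,fy=3.6,interpolation=cv2.INTER_CUBIC))
for n,u,v,z in [("hub",329,204,.197),("foot",328,212,.01),("plateA",349,302,.044),("plateB",374,290,.044),("tip",430,271,.011),("end",497,263,.011),("lens",264,277,.17)]:
    print(n,plane(f,u,v,z).round(4))
E
```

```text
hub [0.5973 0.2731 0.197 ]
foot [0.6052 0.2702 0.01  ]
plateA [0.4032 0.23   0.044 ]
plateB [0.428  0.1748 0.044 ]
tip [0.4676 0.0446 0.011 ]
end [ 0.4822 -0.1072  0.011 ]
lens [0.4585 0.4039 0.17  ]
```

View pics/c1.png

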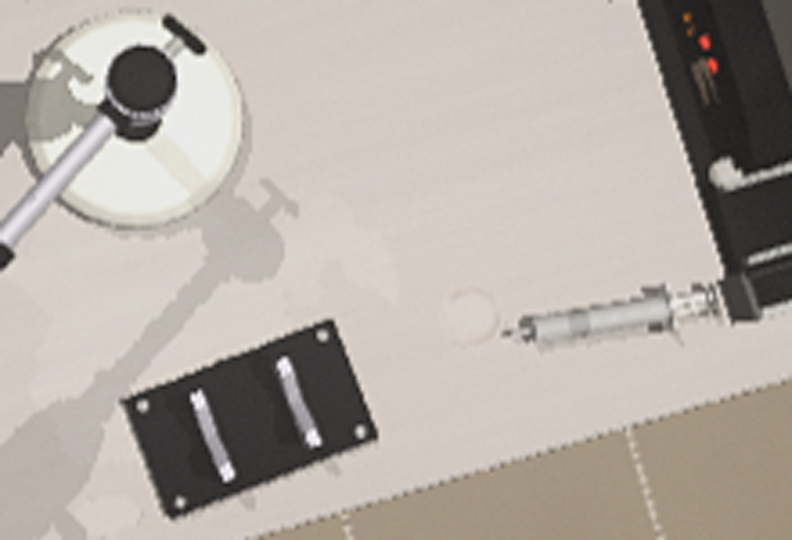

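The crop shows the plate corners at (121,401), (332,321), (378,437) and (173,518), and the V-plates as two light bars. The barrel runs from about (525,331) to (668,306), with the machine edge near 725.

Run:
```python
from h import *
f=grab("top")
def P(x,y,z): return plane(f,290+(x+.5)/3.6-.5,180+(y+.5)/3.6-.5,z)
g=cv2.cvtColor(f["frame"],cv2.COLOR_RGB2GRAY)
m=np.zeros_like(g); m[262:330,318:400]=(g[262:330,318:400]<90)*255
m=cv2.morphologyEx(m,cv2.MORPH_CLOSE,np.ones((9,9)))
c=max(cv2.findContours(m,0,1)[0],key=cv2.contourArea)
b=cv2.boxPoints(cv2.minAreaRect(c)); B=np.array([plane(f,u,v,.008) for u,v in b]);print("plate",b.round(1).tolist(),B.round(4)[:,:2].tolist(),B.mean(0))
for i in range(4):
    d=B[(i+1)%4]-B[i];print(np.linalg.norm(d).round(4),np.degrees(np.arctan2(d[1],d[0])).round(2))
p=[P(*a,.044) for a in [(196,397),(228,475),(283,362),(315,441)]]
print("V",np.mean(p,0)); 
for i,j in((0,1),(2,3)): d=p[i]-p[j];print(np.degrees(np.arctan2(d[1],d[0])),np.linalg.norm(d))
d=p[2]+p[3]-p[0]-p[1];print("between",np.degrees(np.arctan2(d[1],d[0])),np.linalg.norm(d)/2)
# foot
m=((f["frame"].min(2)>205)*255).astype(np.uint8); m[:, :290]=0;m[:,365:]=0;m[:178]=0;m[250:]=0
ys,xs=np.where(m>0);print("foot bbox",xs.min(),xs.max(),ys.min(),ys.max())
print("foot",P(134,121,.012),"hub",P(142,81,.197))
for n,a in dict(b0=(525,331),b1=(668,306),flange=(657,309),mid=(582,320),machine=(722,290)).items(): print(n,P(*a,.011).round(4))
s=P(525,331,.011)-P(668,306,.011);print(np.degrees(np.arctan2(s[1],s[0])))
```

```text
plate [[323.6000061035156, 290.70001220703125], [381.79998779296875, 268.0], [394.70001220703125, 301.0], [336.5, 323.79998779296875]] [[0.4288, 0.2841], [0.4768, 0.1524], [0.4024, 0.1256], [0.3549, 0.257]] [0.41573502 0.20477191 0.008     ]
0.1401 -69.97
0.0791 -160.19
0.1397 109.87
0.0787 20.15
V [0.41571817 0.20433905 0.044     ]
20.981381467522905 0.050720655048422075
20.58670770728549 0.051378306298012155
between -69.79341126346624 0.05669515565540653
foot bbox 290 356 185 246
foot [0.60219136 0.27286911 0.012     ] hub [0.60091413 0.27289031 0.197     ]
b0 [0.466  0.0324 0.011 ]
b1 [ 0.4796 -0.0578  0.011 ]
flange [ 0.4779 -0.0508  0.011 ]
mid [ 0.472  -0.0035  0.011 ]
machine [ 0.4889 -0.0921  0.011 ]
98.59545257557683
```

```bash
r="-0.0286 -0.0285 0 0 0 0"; python3 shift.py "-0.0286 -0.0285 0 0 0 0;-0.0286 -0.0285 0 0 0 0;-0.0286 -0.0285 0 0 0 0;-0.0286 -0.0285 0 0 0 0;-0.0286 -0.0285 0 0 0 0;-0.0286 -0.0285 0 0 0 0;-0.0286 -0.0285 0 0 0 0;-0.0286 -0.0285 0 0 0 0;-0.0286 -0.0285 0 0 0 0;-0.0286 -0.0285 0 0 0 0;-0.0286 -0.0285 0 0 0 0;-0.0286 -0.0285 0 0 0 0;-0.0286 -0.0285 0 0 0 0;-0.0286 -0.0285 0 0 0 0;-0.0286 -0.0285 0 0 0 0;-0.0286 -0.0285 0 0 0 0" 1
python3 shift.py "0 0 0.01 0 0 8.3;0 0 0.01 0 0 8.3;0 0 0.01 0 0 8.3;0 0 0.01 0 0 8.3;0 0 0.01 0 0 8.3;0 0 0.01 0 0 8.3;0 0 0.01 0 0 8.3;0 0 0.01 0 0 8.3;0 0 0 0 0 0;0 0 0 0 0 0"
python3 - <<'E'
from h import *
f=grab("wrist"); cv2.imwrite("pics/w1.png",f["frame"][:,:,::-1])
for p in [(.472,-.004,.011),(.466,.0324,.011),(.4778,-.0508,.011)]: print(proj(f,p))
E
```

```text
time_s: 1.85
tool_pos: [0.4734, -0.0052, 0.2337]
eef_rot: [180.0, 0.0, 165.0]
force: [1.4, 1.0, -0.2]
grip_width: 1.0
grip_force: 0.0
time_s: 2.85
tool_pos: [0.4728, -0.0035, 0.1537]
eef_rot: [-180.0, -0.0, 98.8]
force: [0.3, -0.7, 0.7]
grip_width: 1.001
grip_force: 0.0
[315.0810221  231.91501831]
[314.48180409 182.87933574]
[313.38055743 290.08414974]
```

View pics/w1.png

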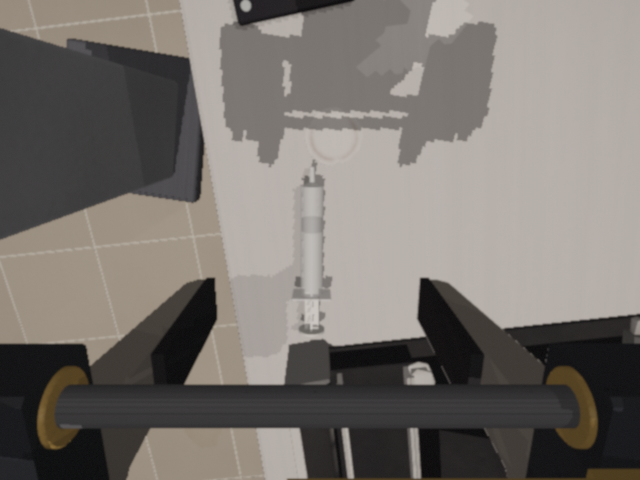

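The syringe lies upright in the wrist view: tip (313,165), flange (312,293), barrel centre about (312,232). It is 2–3 mm to the tool's −y side.

```bash
python3 shift.py "0 -0.002 0.03 0 0 0;0 0 0.03 0 0 0;0 0 0.03 0 0 0;0 0 0.03 0 0 0;0 0 0.0115 0 0 0;0 0 0 0 0 0;0 0 0 0 0 0"
python3 shift.py "0 0 0 0 0 0;0 0 0 0 0 0;0 0 0 0 0 0;0 0 0 0 0 0;0 0 0 0 0 0;0 0 0 0 0 0;0 0 0 0 0 0;0 0 0 0 0 0;0 0 0 0 0 0;0 0 0 0 0 0" 0.05 8
```

```text
time_s: 3.6
tool_pos: [0.472, -0.0041, 0.0234]
eef_rot: [179.9, 0.0, 98.6]
force: [0.2, -0.0, 0.3]
grip_width: 0.998
grip_force: 0.0
time_s: 4.6
tool_pos: [0.4708, -0.0038, 0.0221]
eef_rot: [-180.0, -0.0, 98.6]
force: [0.3, 0.3, 0.7]
grip_width: 0.181
grip_force: 8.0
```

```bash
python3 shift.py "0 0 -0.02 0 0 0;0 0 -0.04 0 0 0;0 0 -0.04 0 0 -5.75;0 0 0 0 0 -5.75"
python3 shift.py "0.0358 0.0033 0 0 0 0;0.0358 0.0033 0 0 0 0;0.0358 0.0033 0 0 0 0;0.0358 0.0033 0 0 0 0;0.0358 0.0033 0 0 0 0;0.0358 0.0033 0 0 0 0;0 0 0 0 0 0;0 0 0 0 0 0"
python3 - <<'E'
from h import *
f=grab("wrist"); cv2.imwrite("pics/w2.png",f["frame"][:,:,::-1])
c=np.array([.4157,.2045]);x=np.array([.9391,.3437]);y=np.array([-.3437,.9391])
for a in(-.018,.018):
  for b in (-.028,.028): print("Vmouth",proj(f,[*(c+a*x+b*y),.044]).round(1))
E
```

```text
time_s: 5.0
tool_pos: [0.4749, -0.0048, 0.1279]
eef_rot: [179.5, 0.4, 110.3]
force: [1.1, 0.0, -0.5]
grip_width: 0.183
grip_force: 8.0
time_s: 5.8
tool_pos: [0.4154, 0.2049, 0.122]
eef_rot: [-180.0, 0.0, 110.2]
force: [0.2, 0.7, -1.2]
grip_width: 0.18
grip_force: 8.0
Vmouth [286.6 302.5]
Vmouth [284.8 213.7]
Vmouth [345.  302.6]
Vmouth [346.9 213.7]
```

View pics/w2.png

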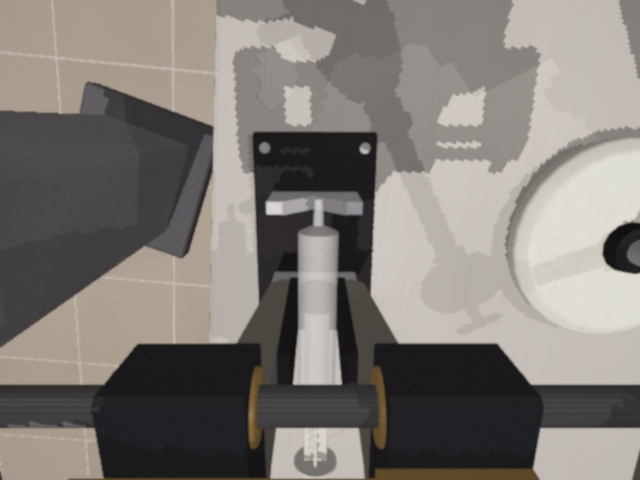

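The wrist view shows the barrel held centrally, with its axis near column 318. The far V-plate spans columns 266–362, centre 314, so the rest is about 2 mm towards tool −y. I'll correct that and lower.

```bash
python3 shift.py "0 -0.002 0.02 0 0 0;0 0 0.02 0 0 0;0 0 0.016 0 0 0;0 0 0.008 0 0 0;0 0 0.004 0 0 0;0 0 0 0 0 0;0 0 0 0 0 0"
python3 shift.py "0 0 0.002 0 0 0;0 0 0.002 0 0 0;0 0 0 0 0 0;0 0 0 0 0 0;0 0 0 0 0 0"
```

```text
time_s: 6.55
tool_pos: [0.4145, 0.2039, 0.0548]
eef_rot: [179.9, 0.0, 110.1]
force: [-0.2, -0.4, -0.4]
grip_width: 0.18
grip_force: 8.0
time_s: 7.05
tool_pos: [0.4138, 0.204, 0.0502]
eef_rot: [180.0, 0.0, 110.1]
force: [-0.4, -1.4, 0.6]
grip_width: 0.178
grip_force: 8.0
```

```bash
python3 shift.py "0 0 0.0008 0 0 0;0 0 0 0 0 0" - 8;python3 shift.py "0 0 0 0 0 0;0 0 0 0 0 0;0 0 0 0 0 0;0 0 0 0 0 0;0 0 0 0 0 0" 0.5
python3 shift.py "0 0 -0.01 0 0 0;0 0 -0.03 0 0 0;0 0 -0.03 0 0 0;0 0 -0.02 0 0 0;0 0 0 0 0 0;0 0 0 0 0 0" 1
python3 - <<'E'
from h import *
f=grab("wrist"); g=f["frame"][:,:,::-1][120:420,200:440]; t=grab("top")["frame"][:,:,::-1][240:330,310:420]
a=cv2.resize(g,(400,500),interpolation=2);b=cv2.resize(t,(400,327),interpolation=2);o=np.zeros((500,800,3),np.uint8);o[:,:400]=a;o[:327,400:]=b
cv2.imwrite("pics/p3.png",o)
E
```

```text
time_s: 7.25
tool_pos: [0.4138, 0.204, 0.0499]
eef_rot: [-180.0, 0.0, 110.1]
force: [-2.3, -2.2, 6.9]
grip_width: 0.182
grip_force: 8.0
time_s: 7.75
tool_pos: [0.4136, 0.204, 0.0492]
eef_rot: [-180.0, -0.0, 110.1]
force: [-0.2, -0.6, 0.9]
grip_width: 0.498
grip_force: 0.0
time_s: 8.35
tool_pos: [0.4138, 0.204, 0.1394]
eef_rot: [180.0, 0.0, 110.1]
force: [-0.9, 0.2, -0.9]
grip_width: 0.992
grip_force: 0.0
```

View pics/p3.png

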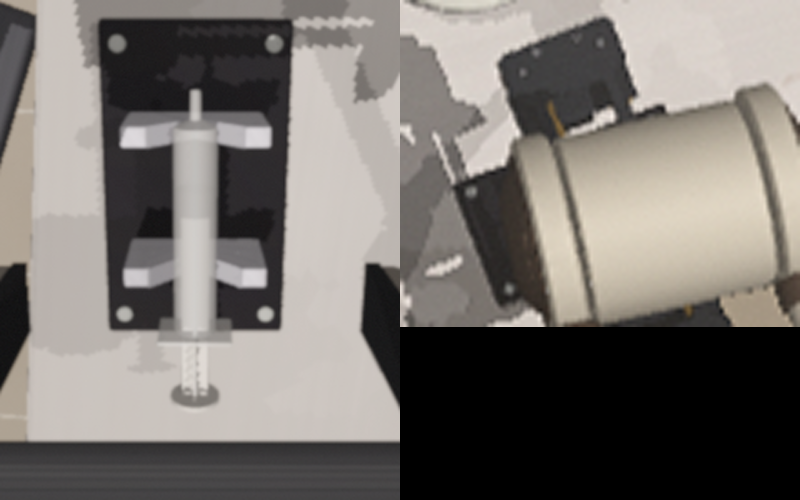

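The left panel (wrist) shows the syringe in both notches: plates at crop rows ~135 and ~278, flange clear at row 335, barrel centred. In the right panel (top) the robot arm hides the rest. Next I'll go above the rod, with tool x towards the post.

```bash
python3 shift.py "0 0 -0.04 0 0 0;0 0 -0.04 0 0 0;0 0 -0.04 0 0 0;0 0 -0.04 0 0 0;0.0188 0.0402 0 0 0 0;0.0188 0.0402 0 0 0 0;0.0188 0.0402 0 0 0 0;0.0188 0.0402 0 0 0 0" 
python3 shift.py "0 0 0 0 0 8.47;0 0 0 0 0 8.47;0 0 0 0 0 8.47;0 0 0 0 0 8.47;0 0 0 0 0 8.47;0 0 0 0 0 8.47;0 0 0 0 0 8.47;0 0 0 0 0 8.47;0 0 0 0 0 8.47;0 0 0 0 0 8.47;0 0 0 0 0 8.47;0 0 0 0 0 8.47;0 0 0 0 0 8.47;0 0 0 0 0 8.47;0 0 0 0 0 8.47;0 0 0 0 0 8.47;0 0 0 0 0 8.47;0 0 0 0 0 8.47;0 0 0 0 0 0"
python3 - <<'E'
from h import *
f=grab("wrist"); cv2.imwrite("pics/w4.png",f["frame"][:,:,::-1]); print(state()["joints"])
for n,p in dict(post=(.6025,.273,.197),rod=(.539,.33,.17),lens=(.4585,.4039,.17)).items(): print(n,proj(f,p))
E
```

```text
time_s: 9.25
tool_pos: [0.5395, 0.331, 0.2971]
eef_rot: [-179.8, 0.0, 110.1]
force: [0.7, 0.0, 1.1]
grip_width: 1.001
grip_force: 0.0
time_s: 11.15
tool_pos: [0.5384, 0.3297, 0.2972]
eef_rot: [179.8, 0.1, -42.4]
force: [-0.3, 0.7, -0.0]
grip_width: 0.997
grip_force: 0.0
[2.05315420e+01 1.56532356e+01 7.66778297e+01 2.13414887e-03
 8.78308093e+01 1.52717078e+02]
post [316.5086263  106.16105919]
rod [317.54930669 233.52496309]
lens [317.19627512 367.76281193]
```

View pics/w4.png

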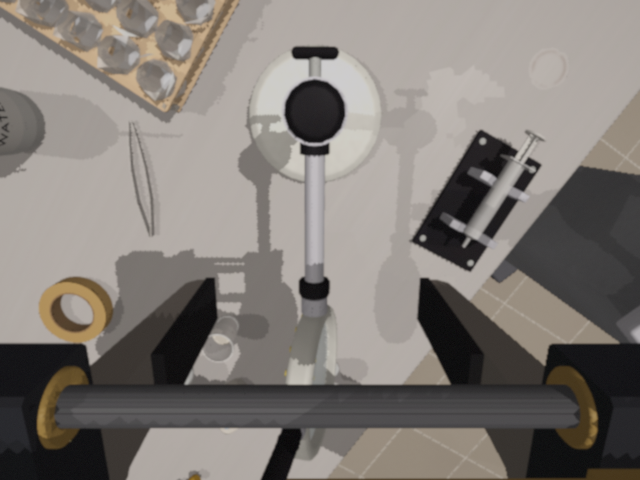

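Rod column ≈314, vertical and between the fingers; hub (315,110). Aligned, so I'll descend and grip.

```bash
python3 shift.py "0 -0.0005 0.03 0 0 0;0 0 0.03 0 0 0;0 0 0.03 0 0 0;0 0 0.03 0 0 0;0 0 0.007 0 0 0;0 0 0 0 0 0"
python3 shift.py "0 0 0 0 0 0;0 0 0 0 0 0;0 0 0 0 0 0;0 0 0 0 0 0;0 0 0 0 0 0;0 0 0 0 0 0;0 0 0 0 0 0;0 0 0 0 0 0;0 0 0 0 0 0;0 0 0 0 0 0;0 0 0 0 0 0" 0.05 25
```

```text
time_s: 11.8
tool_pos: [0.5383, 0.3299, 0.1707]
eef_rot: [179.8, 0.1, -42.3]
force: [-0.2, -0.6, 0.3]
grip_width: 0.998
grip_force: 0.0
time_s: 12.9
tool_pos: [0.5396, 0.3307, 0.1723]
eef_rot: [-179.9, -0.0, -42.4]
force: [1.4, 2.4, -1.9]
grip_width: 0.149
grip_force: 25.0
```

```bash
python3 shift.py "0.0004 0.0058 0 0 0 -3.9;0.0004 0.0058 0 0 0 -3.9;0.0004 0.0058 0 0 0 -3.9;0.0004 0.0058 0 0 0 -3.9;0.0004 0.0058 0 0 0 -3.9;0.0004 0.0058 0 0 0 -3.9;0.0004 0.0058 0 0 0 -3.9;0.0004 0.0058 0 0 0 -3.9"
```

```text
time_s: 13.7
tool_pos: [0.5194, 0.291, 0.1723]
eef_rot: [-179.7, 0.1, -11.0]
force: [0.7, 9.4, -3.0]
grip_width: 0.141
grip_force: 25.0
```

```bash
python3 shift.py "0.0004 0.0058 0 0 0 -3.9;0.0004 0.0058 0 0 0 -3.9;0.0004 0.0058 0 0 0 -3.9;0.0004 0.0058 0 0 0 -3.9;0.0004 0.0058 0 0 0 -3.9;0.0004 0.0058 0 0 0 -3.9;0.0004 0.0058 0 0 0 -3.9;0.0004 0.0058 0 0 0 -3.9;0 0 0 0 0 0;0 0 0 0 0 0"
python3 shift.py "0 0 0 0 0 0;0 0 0 0 0 0;0 0 0 0 0 0;0 0 -0.02 0 0 0;0 0 -0.04 0 0 0;0 0 -0.04 0 0 0;0 0 -0.04 0 0 0;0 0 0 0 0 0" 0.8
python3 - <<'E'
from h import *
f=grab("wrist"); t=grab("scene")
cv2.imwrite("pics/w5.png",np.hstack([cv2.resize(f["frame"][:,:,::-1],(400,300)),cv2.resize(t["frame"][150:330,220:460,::-1],(400,300),interpolation=2)]))
cv2.imwrite("pics/w5f.png",f["frame"][:,:,::-1]);np.save("w5T.npy",f["T"])
c=np.array([.4157,.2045])
for n,p in dict(post=(.6025,.273,.197),rest=(*c,.17)).items(): print(n,proj(f,p),proj(t,p))
E
```

```text
time_s: 14.7
tool_pos: [0.5232, 0.2445, 0.1722]
eef_rot: [-179.8, 0.2, 20.1]
force: [-5.2, 6.0, 3.1]
grip_width: 0.144
grip_force: 25.1
time_s: 15.5
tool_pos: [0.5281, 0.2433, 0.3198]
eef_rot: [179.9, -0.7, 20.0]
force: [0.7, 0.1, 1.3]
grip_width: 0.796
grip_force: 0.0
post [314.87781998 121.90525937] [288.10309766 194.8790306 ]
rest [315.92217211 367.44045449] [371.92074935 212.48671743]
```

View pics/w5.png

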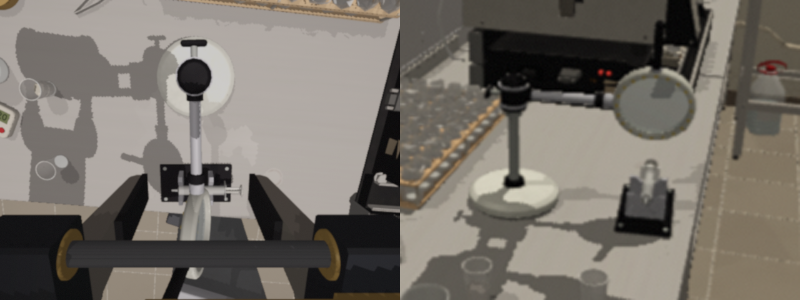

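Left panel (wrist): the rod is vertical in the view and lies over the rest, with the syringe still seated. Right panel (scene): the lens is above the rest and the black handle stands up at crop (660,45).

```bash
python3 shift.py "0 0 -0.035 0 0 0;0 0 -0.035 0 0 0;-0.029 -0.0124 0 0 0 0;-0.029 -0.0124 0 0 0 0;-0.029 -0.0124 0 0 0 0;-0.029 -0.0124 0 0 0 0;0 0 0 0 0 0" 1
python3 shift.py "0 0 0 0 0 -8.2;0 0 0 0 0 -8.2;0 0 0 0 0 -8.2;0 0 0 0 0 -8.2;0 0 0 0 0 -8.2;0 0 0 0 0 -8.2;0 0 0 0 0 -8.2;0 0 0 0 0 -8.2;0 0 0 0 0 -8.2;0 0 0 0 0 -8.2;0 0 0 0 0 -8.1;0 0 0 0 0 0;0 0 0 0 0 0"
python3 - <<'E'
from h import *
f=grab("wrist"); t=grab("scene")
a=f["frame"][:,:,::-1][0:400,140:500]
b=t["frame"][140:260,320:430,::-1]
cv2.imwrite("pics/w6.png",np.hstack([cv2.resize(a,(400,444)),cv2.resize(b,(400,444),interpolation=2)]))
L=np.array([.4157,.2045,.17]);y=np.array([-.3437,.9391,0]);z=np.array([0,0,1])
for ph in(.9,1.1,1.3):
  for s in (.06,.129): 
    p=L+s*(y*np.cos(ph)+z*np.sin(ph)); a=proj(f,p);b=proj(t,p); print(ph,s,((a-[140,0])/.9).round(),((b-[320,140])*[400/110,3.7]).round())
E
```

```text
time_s: 16.3
tool_pos: [0.3963, 0.2499, 0.3807]
eef_rot: [-180.0, 0.2, 20.1]
force: [0.0, 1.0, -0.5]
grip_width: 1.003
grip_force: 0.0
time_s: 17.6
tool_pos: [0.3994, 0.2495, 0.3811]
eef_rot: [-179.9, 0.0, 109.9]
force: [0.6, -0.4, 0.6]
grip_width: 0.999
grip_force: 0.0
0.9 0.06 [196. 263.] [191. 217.]
0.9 0.129 [195. 218.] [193. 151.]
1.1 0.06 [196. 279.] [193. 201.]
1.1 0.129 [195. 260.] [197. 116.]
1.3 0.06 [196. 296.] [194. 188.]
1.3 0.129 [195. 305.] [201.  89.]
```

View pics/w6.png

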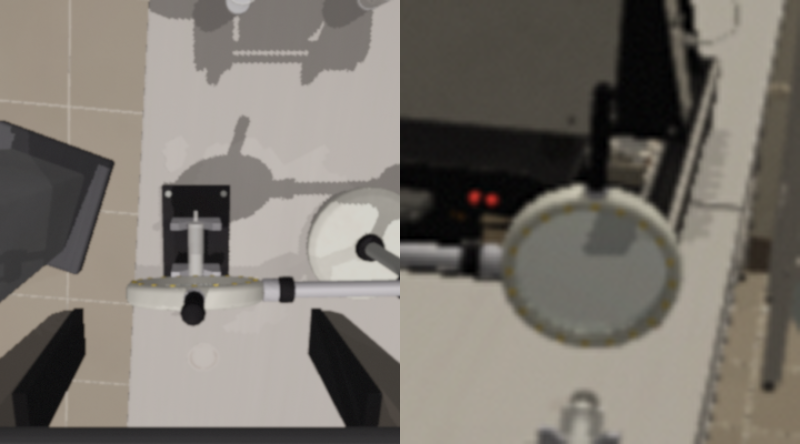

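Left (wrist): the handle end is at (193,313), housing edge-on. Right (scene): the handle runs from (600,190) to its tip at (603,85). Both match a head angle of about 1.32 rad. I'll pinch it 105 mm out.

```bash
python3 shift.py "-0.0219 -0.0015 0 0 0 0;0 0 0.03 0 0 0;0 0 0.03 0 0 0;0 0 0.03 0 0 0;0 0 0.019 0 0 0;0 0 0 0 0 0;0 0 0 0 0 0"
python3 shift.py "0 0 0 0 0 0;0 0 0 0 0 0;0 0 0 0 0 0;0 0 0 0 0 0;0 0 0 0 0 0;0 0 0 0 0 0;0 0 0 0 0 0;0 0 0 0 0 0;0 0 0 0 0 0;0 0 0 0 0 0;0 0 0 0 0 0" 0.05 8
```

```text
time_s: 18.4
tool_pos: [0.4055, 0.2287, 0.2738]
eef_rot: [180.0, 0.0, 110.1]
force: [0.5, -0.0, -0.1]
grip_width: 1.004
grip_force: 0.0
time_s: 19.5
tool_pos: [0.4045, 0.2284, 0.2733]
eef_rot: [-179.9, 0.0, 110.2]
force: [-5.0, -1.5, 2.1]
grip_width: 0.151
grip_force: 8.0
```

```bash
python3 shift.py "0.0111 -0.001 0.0035 0 0 0;0.0105 0 0.0046 0 0 0;0.01 0 0.0058 0 0 0;0.0093 0 0.0069 0 0 0;0.0085 0 0.0078 0 0 0;0.0076 0 0.0087 0 0 0"
python3 shift.py "0.0065 0 0.0095 0 0 0;0.0055 0 0.0102 0 0 0;0.0043 0 0.0107 0 0 0;0.0032 0 0.0111 0 0 0;0.0019 0 0.0114 0 0 0;0.0006 0 0.0115 0 0 0;0 0 0 0 0 0;0 0 0 0 0 0"
```

```text
time_s: 20.1
tool_pos: [0.3835, 0.2834, 0.2358]
eef_rot: [-179.9, -0.1, 110.2]
force: [-6.4, 1.0, 4.6]
grip_width: 0.148
grip_force: 8.0
time_s: 20.9
tool_pos: [0.375, 0.304, 0.1699]
eef_rot: [-179.8, -0.2, 110.2]
force: [-4.6, 4.8, -0.8]
grip_width: 0.148
grip_force: 8.0
```

```bash
python3 shift.py "0 0 0 0 0 0;0 0 0 0 0 0;0 0 0 0 0 0;0 0 0 0 0 0;0 0 0 0 0 0;0 0 -0.02 0 0 0;0 0 -0.04 0 0 0;0 0 -0.04 0 0 0;0 0 -0.04 0 0 0;0 0 -0.04 0 0 0" 0.6
python3 shift.py "0.0449 -0.018 0 0 0 0;0.0449 -0.018 0 0 0 0;0.0449 -0.018 0 0 0 0;0.0449 -0.018 0 0 0 0;0.0449 -0.018 0 0 0 0;0.0449 -0.018 0 0 0 0;0.0449 -0.018 0 0 0 0;0 0 0 0 0 0"
python3 - <<'E'
from h import *
f=grab("top"); t=grab("scene")
a=f["frame"][:,:,::-1][185:335,290:410]
b=t["frame"][170:320,280:400,::-1]
cv2.imwrite("pics/p7.png",np.hstack([cv2.resize(a,(400,500),interpolation=2),cv2.resize(b,(400,500),interpolation=2)]))
L=np.array([.4157,.2045,.17]);x=np.array([.9391,.3437,0]);y=np.array([-.3437,.9391,0]);k=400/120
for n,p in dict(L=L,hub=(.6025,.273,.197),tip=L+.129*y,e1=L+.058*y,e2=L-.058*y,e3=L-.058*x).items(): print(n,((proj(f,p)-[290,185])*k).round(),((proj(t,p)-[280,170])*k).round())
E
```

```text
time_s: 21.9
tool_pos: [0.377, 0.3024, 0.3534]
eef_rot: [180.0, -0.0, 110.1]
force: [1.2, -0.0, -0.4]
grip_width: 0.597
grip_force: 0.0
time_s: 22.7
tool_pos: [0.1465, 0.5569, 0.3508]
eef_rot: [-179.9, -0.1, 110.5]
force: [0.1, -0.4, -0.8]
grip_width: 0.596
grip_force: 0.0
L [252. 372.] [306. 142.]
hub [130.  54.] [27. 83.]
tip [ 49. 452.] [294. 216.]
e1 [161. 407.] [301. 173.]
e2 [342. 336.] [311. 113.]
e3 [288. 463.] [390. 149.]
```

View pics/p7.png

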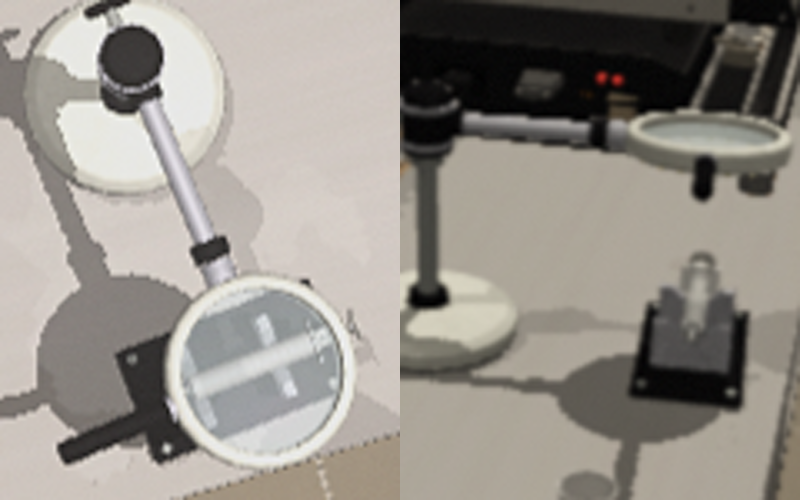

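Left (top): lens ring centre about (262,371) against a predicted (252,372), so it is roughly 6 mm off, within the limit. Right (scene): the handle end is at about (303,190–198) within its panel, higher than the predicted 216, so the head may still be slightly raised. I'll quantify the tilt.

Run:
```python
from h import *
f=grab("top"); t=grab("scene")
def fit(fr,roi,hand):
    u0,v0,u1,v1=roi
print({k:1 for k in()})
y=np.array([-.3437,.9391,0]);x=np.array([.9391,.3437,0]);z=np.array([0,0,1.])
L=np.array([.4157,.2045,.17])-.005*y;k=400/120
for ph in(-.1,0,.1,.2,.3):
    yy=y*np.cos(ph)+z*np.sin(ph);zz=z*np.cos(ph)-y*np.sin(ph)
    a=np.linspace(0,2*np.pi,72)
    r=[]
    for im,o in((f,[290,185]),(t,[280,170])):
        pr=lambda p:((proj(im,p)-o)*k)
        c=np.array([pr(L+.058*(x*np.cos(q)+yy*np.sin(q))+s*zz) for q in a for s in(-.009,.009)])
        top=np.array([pr(L+.0495*(x*np.cos(q)+yy*np.sin(q))+.009*zz) for q in a])
        h=np.array([pr(L+.129*yy+.007*(x*np.cos(q)+zz*np.sin(q))) for q in a])
        r.append((pr(L+.129*yy).round(),"house",c.min(0).round(),c.max(0).round(),"inner",top.min(0).round(),top.max(0).round(),"hend",h.min(0).round(),h.max(0).round()))
    print(ph,*r,sep="\n  ")
b=t["frame"][170:240,340:400,::-1]
cv2.imwrite("pics/p8.png",cv2.resize(b,None,fx=8,fy=8,interpolation=cv2.INTER_CUBIC))
```

```text
{}
-0.1
  (array([ 58., 447.]), 'house', array([161., 270.]), array([358., 468.]), 'inner', array([175., 285.]), array([344., 454.]), 'hend', array([ 53., 436.]), array([ 62., 458.]))
  (array([293., 231.]), 'house', array([223.,  92.]), array([392., 190.]), 'inner', array([237.,  97.]), array([379., 161.]), 'hend', array([282., 222.]), array([304., 241.]))
0
  (array([ 56., 449.]), 'house', array([161., 270.]), array([359., 468.]), 'inner', array([177., 284.]), array([345., 453.]), 'hend', array([ 52., 437.]), array([ 61., 460.]))
  (array([295., 213.]), 'house', array([223.,  99.]), array([392., 183.]), 'inner', array([237., 103.]), array([379., 154.]), 'hend', array([283., 203.]), array([306., 223.]))
0.1
  (array([ 57., 449.]), 'house', array([160., 270.]), array([359., 467.]), 'inner', array([179., 284.]), array([345., 453.]), 'hend', array([ 53., 438.]), array([ 62., 460.]))
  (array([296., 193.]), 'house', array([223., 106.]), array([392., 176.]), 'inner', array([237., 109.]), array([379., 146.]), 'hend', array([285., 183.]), array([307., 204.]))
0.2
  (array([ 60., 449.]), 'house', array([161., 269.]), array([358., 467.]), 'inner', array([182., 284.]), array([344., 452.]), 'hend', array([ 55., 438.]), array([ 65., 460.]))
  (array([298., 173.]), 'house', array([223., 113.]), array([392., 168.]), 'inner', array([237., 114.]), array([379., 139.]), 'hend', array([286., 162.]), array([309., 184.]))
0.3
  (array([ 65., 448.]), 'house', array([162., 269.]), array([356., 468.]), 'inner', array([185., 284.]), array([343., 451.]), 'hend', array([ 60., 436.]), array([ 71., 459.]))
  (array([300., 153.]), 'house', array([223., 118.]), array([392., 161.]), 'inner', array([237., 119.]), array([379., 133.]), 'hend', array([288., 141.]), array([311., 164.]))
```

View pics/p8.png

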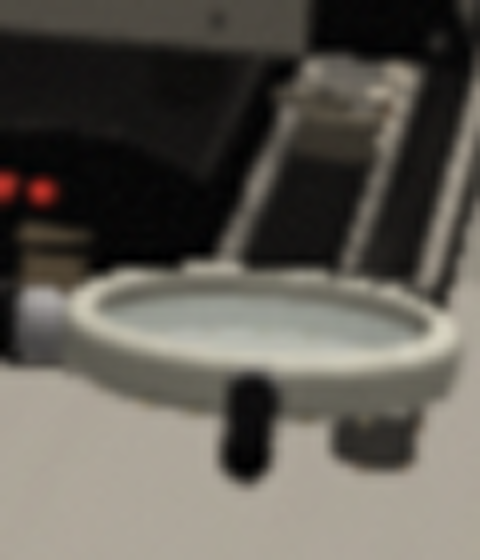

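The scene crop shows the housing spanning rows 265–418 and the handle end at row 482. That gives a head angle of about +0.12 rad, too near the limit. I'll press the handle down gently with closed fingertips until it is level.

```bash
python3 shift.py "-0.0452 0.0185 0 0 0 0;-0.0452 0.0185 0 0 0 0;-0.0452 0.0185 0 0 0 0;-0.0452 0.0185 0 0 0 0;-0.0452 0.0185 0 0 0 0;-0.0452 0.0185 0 0 0 0;-0.0452 0.0185 0 0 0 0;0 0 0 0 0 0;0 0 0 0 0 0" 0 10
python3 shift.py "0 0 0.04 0 0 0;0 0 0.04 0 0 0;0 0 0.04 0 0 0;0 0 0.013 0 0 0;0 0 0 0 0 0;0 0 0 0 0 0"
```

```text
time_s: 23.8
tool_pos: [0.382, 0.3001, 0.3518]
eef_rot: [180.0, -0.0, 109.9]
force: [-0.7, 0.1, 0.6]
grip_width: 0.006
grip_force: 0.0
time_s: 24.4
tool_pos: [0.3818, 0.3026, 0.2206]
eef_rot: [179.8, -0.0, 110.2]
force: [-0.5, -0.4, 0.3]
grip_width: 0.003
grip_force: 0.0
```

```bash
python3 shift.py "0.003 -0.003 0.004 0 0 0;0 0 0.004 0 0 0;0 0 0.004 0 0 0;0 0 0 0 0 0"; python3 shift.py "0 0 0.004 0 0 0;0 0 0.004 0 0 0;0 0 0.004 0 0 0;0 0 0 0 0 0;0 0 0 0 0 0"
```

```text
time_s: 24.8
tool_pos: [0.3775, 0.3037, 0.2067]
eef_rot: [180.0, -0.0, 110.1]
force: [0.1, 0.4, 0.3]
grip_width: 0.003
grip_force: 0.4
time_s: 25.3
tool_pos: [0.3771, 0.3032, 0.1941]
eef_rot: [-179.9, 0.0, 110.1]
force: [0.1, -0.0, -0.1]
grip_width: 0.004
grip_force: 0.0
```

```bash
python3 shift.py "0 0 -0.04 0 0 0;0 0 -0.04 0 0 0;0 0 -0.04 0 0 0;0 0 -0.04 0 0 0;0 0 0 0 0 0"
python3 - <<'E'
from h import *
t=grab("scene"); cv2.imwrite("pics/s9.png",t["frame"][:,:,::-1])
g=cv2.cvtColor(t["frame"],cv2.COLOR_RGB2GRAY)
o=cv2.cvtColor(cv2.resize(cv2.imread("pics/p8.png"),(60,70),interpolation=cv2.INTER_AREA),cv2.COLOR_BGR2GRAY)
print("old",o[30:66,31]);print("new",g[200:236,371]); print("new col",g[200:236,368])
E
```

```text
time_s: 25.8
tool_pos: [0.3793, 0.3043, 0.361]
eef_rot: [179.4, -0.0, 110.1]
force: [-0.9, 0.2, 0.6]
grip_width: 0.005
grip_force: 0.0
old [ 37  26  27  61 107 111 112 136 152 156 160 172 180 188 192 161  94  35
  13  13  14  12  12  11  11   9   6   4   7  39 100 150 166 167 166 166]
new [ 74 127 114 104 130 150 155 156 165 178 183 183 183 182 182 182 184 192
 188 152  84  30  12  12  15  13  12  12  13  13  13  12  13  11   9   4]
new col [146 150 115 102 130 150 154 160 176 182 182 182 182 182 181 182 187 197
 181 139  99  70  51  38  34  49  52  49  42  36  32  29  23  20  13  12]
```

Run:
```python
from h import *
g=cv2.cvtColor(cv2.imread("pics/s9.png"),cv2.COLOR_BGR2GRAY)
for c in(367,369,371,376): print(c,g[196:252,c])
t=grab("scene")
y=np.array([-.3437,.9391,0]);x=np.array([.9391,.3437,0]);z=np.array([0,0,1.])
L=np.array([.4157,.2045,.17])-.005*y
for ph in(-.15,-.1,-.05,0,.05,.1,.15):
    yy=y*np.cos(ph)+z*np.sin(ph);zz=z*np.cos(ph)-y*np.sin(ph);a=np.linspace(0,2*np.pi,72)
    c=np.array([proj(t,L+.058*(x*np.cos(q)+yy*np.sin(q))+s*zz) for q in a for s in(-.009,.009)])
    top=np.array([proj(t,L+.0495*(x*np.cos(q)+yy*np.sin(q))+.009*zz) for q in a])
    h=np.array([proj(t,L+.129*yy+.007*(x*np.cos(q)+zz*np.sin(q))) for q in a])
    print(ph,"house",c[:,1].min().round(1),c[:,1].max().round(1),"inner",top[:,1].min().round(1),top[:,1].max().round(1),"hend",h[:,1].max().round(1))
```

```text
367 [  4   6  16  41  88 131 113 102 129 149 154 160 173 181 183 182 182 182
 182 182 187 195 175 133 101  88  80  70  71 103 112 111 104  99  95  90
  78  66  49  46  62 107 145 164 166 166 166 167 168 160 140 117 118 132
 118 112]
369 [ 50  78  93 116 156 153 116 103 131 151 154 160 177 183 182 182 182 182
 182 183 186 197 187 146  89  47  25  17  15  17  18  18  15  14  12  12
  12  12   8   7   6  19  75 146 166 167 167 167 163 138 105  98 133 167
 138 130]
371 [ 82  70  58  46  74 127 114 104 130 150 155 156 165 178 183 183 183 182
 182 182 184 192 188 152  84  30  12  12  15  13  12  12  13  13  13  12
  13  11   9   4   9  37  96 151 166 168 167 165 161 137 103  95 118 152
 136 124]
376 [ 19  20  18  18  78 154 129 102 114 145 154 154 158 175 183 183 183 183
 182 181 184 191 196 165 124 101  94  91  91 110 151 166 167 167 167 165
 166 166 166 166 166 166 166 165 166 166 165 166 167 167 166 166 167 167
 168 160]
-0.15 house 196.6 228.1 inner 198.3 219.3 hend 244.8
-0.1 house 197.6 227.1 inner 199.1 218.2 hend 242.3
-0.05 house 198.6 226.1 inner 199.9 217.2 hend 239.7
0 house 199.6 225.0 inner 200.8 216.1 hend 237.0
0.05 house 200.6 223.9 inner 201.7 215.0 hend 234.2
0.1 house 201.7 222.8 inner 202.6 213.9 hend 231.3
0.15 house 202.7 221.6 inner 203.5 212.8 hend 228.3
```

```bash
python3 shift.py "0.0449 -0.018 0 0 0 0;0.0449 -0.018 0 0 0 0;0.0449 -0.018 0 0 0 0;0.0449 -0.018 0 0 0 0;0.0449 -0.018 0 0 0 0;0.0449 -0.018 0 0 0 0;0.0449 -0.018 0 0 0 0;0 0 0 0 0 0;0 0 0 0 0 0;0 0 0 0 0 0"
python3 - <<'E'
from h import *
f=grab("top"); im=f["frame"][:,:,::-1]; old=cv2.imread("pics/p7.png")[:,:400]
a=cv2.resize(im[185:335,290:410],(400,500),interpolation=2)
d=cv2.absdiff(a,old).max(2);print("changed px",(d>60).sum())
hsv=cv2.cvtColor(a,cv2.COLOR_BGR2HSV); m=((a.min(2)>190)&(hsv[:,:,1]>15)).astype(np.uint8)*255; m[:262]=0
c=max(cv2.findContours(m,0,1)[0],key=cv2.contourArea);e=cv2.fitEllipse(cv2.convexHull(c));print(e)
print(plane(f,290+e[0][0]*.3,185+e[0][1]*.3,.179))
E
```

```text
time_s: 26.9
tool_pos: [0.1513, 0.5542, 0.3532]
eef_rot: [-179.9, 0.1, 110.1]
force: [0.1, -0.5, 0.6]
grip_width: 0.005
grip_force: 0.0
changed px 497
((335.91082763671875, 279.2931213378906), (127.6542739868164, 299.05609130859375), 150.65687561035156)
[0.46893918 0.15389516 0.179     ]
```

```bash
python3 -c "
from bench import robot, cams, state
print(robot.finish_job())"
```

```text
the job is handed in; nothing more can be done
None
```

The job is handed in: the syringe lies in both notches, and the lens is about 6 mm off centre (limit 18 mm) and within about 0.02 rad of level by my image measurements; no verdict was returned, I aimed clear of the glass, beaker and cups but took no closing check of them, and I viewed 11 pictures, one over the limit of 10.

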